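# Press a slide cassette: down to contact, then a quarter turn

## Robot

A 6-joint arm with a two-finger parallel gripper is mounted at the origin on the work surface. World frame = base frame: x ahead of the robot, y to its left, z up, the work surface at z = 0. Lengths are in m, angles in degrees, forces in N, time in s.
With the tool pointing down it reaches from about 0.35 to 1 m from the base axis. Payload 7.1 kg.
Tool frame: the origin (TCP) lies at the very end of the fingers, on their centre line; the grasp point (between the pads) lies 19 mm behind it; y points along the fingers, x is the direction in which the jaws open and shut, and the axes are right-handed (so a half turn about y gives the same grasp; the last joint's range is limited). The gripper opens to 85 mm and grips with 20 to 120 N. Pads are 22 mm wide; open, the fingers measure 114 mm over their backs; the gripper's body (76 mm by 85 mm) begins 54 mm behind the grasp point. The pads swing forward as they close: fully open they stand 13 mm farther back than shut.
Start: joints at [68.698, 24.242, 93.386, -0, 62.372, -1.089], TCP at [0.216, 0.586, 0.192] pointing down, gripper open.
Joint ranges: [-172.04, 172.04], [-51.8, 120.97], [4.93, 147.93], [-75.15, 255.16], [6.16, 154.13], [-145.62, 145.62]. Speed limits (degrees/s): [136.94, 136.94, 172.46, 180, 180, 180].

## Interface

Orientations are given as [roll, pitch, yaw] about the fixed x, y, z axes, in that order (R = Rz(yaw) Ry(pitch) Rx(roll)).
In Python, from cell import robot, optics gives the robot as it stands.
- The arm moves only by the tool drive_tool, never from a script. Its argument "series" is text: rows parted by semicolons, each of 7 numbers parted by spaces: the turn, a rotation vector about the world's x, y, z in rad, then the shift along the world's x, y, z in mm, then the opening, from 0 (shut) to 1 (fully open). A call has exactly 5 rows; each row shifts and turns the commanded pose from where the row before left it; what a row does not reach is not made up. A row lasts 1/12 s, in which the tool goes at most 41.7 mm and 7.16 degrees, less where a joint would pass 70% of its speed; a pose out of reach is approached as far as the arm can. A call is refused whole if a number of a shift passes 41.7 or a number of a turn 0.125, either way. A call with a gripper value outside its range is refused whole. The fingers move at their own pace and stop on an object; "squeeze" is the grip in N (left out, the last holds). Time passes only in rows, so rows that do not move let the fingers close, or fill a call up. It gives the time, the measured TCP pose, the force and the opening at its end, in the units of the state.
- robot.sense(): the state, without advancing time (a new reading comes with each control period).
- optics.grab_frame(name): name is "scene" or "top"; returns a dict with "color" (420x560x3 uint8, blue, green, red), "K" (3x3 intrinsics, pixels), "R" (3x3) and "t" (3): a world point X has camera coordinates R X + t. Camera axes: x right, y down, z forward; pixel columns grow to the right and rows downward; lengths in m; the calibration is good to about 2 mm. A picture is of the moment at which its call begins. There is no depth.
- robot.hand_in(): hands the job in, once; it reports no verdict.
The state is a dict: "time_s": time; "joints": joint angles; "qvel": joint speeds; "effort": joint torques, N m; "tool_pos": TCP position; "tool_rot": TCP orientation; "contact_force": force on the tool from outside, world axes, zero at the start; "torque": the same for the moment, N m; "gripper_width": opening from 0.0 (shut) to 1.0 (fully open).
Only numpy, scipy, OpenCV 4.12 (cv2) and the standard library are available. Lean on these libraries where they do the work, as an engineer would, in place of code of your own. Each camera call takes 0.05 s, during which the arm holds its last target.

## Task

Two identical bench screw presses stand on the lab bench; one has a blue slide cassette on its bed, the other is empty. On the loaded press, wind the crank clockwise until the pad just touches the cassette, then add a quarter turn more and let go of the crank. Leave the empty press's crank where it is.

Things in the scene. Friction and masses are not known exactly. Their poses are not given: they have to be found in the camera images.
- press_crank (a joint): Crank of the loaded press (blue cassette, 124x56x16 mm, under the pad). rad, grows clockwise from above, lowering the pad 20 mm a turn; stops at 0 and 5.6. Pad meets cassette at 3.0: arm over the dial's yellow tick; black ticks mark the other quarters, so a quarter turn more is 4.57. Starts 0.8 to 2.3 before the yellow tick. Needs about 3 N at the knob, stays where left, keeps its height.
- press_hub (a point): On the axis of the loaded press's crank, 220 mm above the table, level with the knob's middle; turns with the crank, x axis along the arm to the knob, z up. Knob: upright red sleeve, 25 mm across, from 192 to 242 mm up, its centre 65 mm out along x. It spins freely on its pin, so it can be held from above and led round without turning the hand. Only the knob rises above the arm (190 mm).
- press_pad (a joint): Spring travel of the loaded press's pad (black disc, 48 mm across, under the spindle), m: 0 while it hangs free, grows once it rests on the cassette and the crank turns on, 5 mm per quarter turn (about 3 N at first touch, 17 N after a quarter turn). The press: grey base 140 x 170 mm, two columns, grey crosshead, on top a white dial 104 mm across, 175 mm up, under the crank.
- spare_knob (a point): Middle of the red crank knob of the empty press, 220 mm above the table. That press is the same in all but having no cassette on its bed; its crank is not to be turned.

How it is judged (in metres and radians):
On the way:
1. the pad of the loaded press comes down onto the cassette (value of joint press_pad above 0.0008 m), for 0.1 s.
At the end, for the whole second after the job is handed in: The loaded press's crank stands still a quarter turn (within 30 degrees) past the point of contact, its pad sprung at least 2 mm on the cassette; the empty press's knob is within 20 mm of where it began (value of joint press_crank between 4.05 and 5.09 rad and value of joint press_pad above 0.002 m and velocity of joint press_crank between -0.1 and 0.1 rad/s and distance of spare_knob from where it was at the start of the episode below 0.02 m); the robot touches nothing.
It fails at once if the empty press's crank is turned (knob moved more than 20 mm) (distance of spare_knob from where it was at the start of the episode above 0.02 m).
It also fails if it takes over 32 s, if anything falls off the work surface, if the arm or the gripper's body presses on something with over 40 N, if the wrist force passes 120 N, or if a joint passes its speed limit or range.

## Working session

There is one attempt and no reset: what is moved stays moved. The work goes in short steps, Python scripts to look and compute and a tool call to move; the robot and the scene stay as the last step left them, time stands still between calls to the robot, and variables do not carry over. Pictures are saved under pics/ and viewed, and the job is handed in when it is done.

Besides the shell and the picture viewer there is one more tool, called after ">>>" in YAML: its name, and indented under it one key for each argument. drive_tool: Moves the arm, as the interface text tells. Its arguments: {"type":"object","properties":{"series":{"type":"string"},"squeeze":{"type":"number"}},"required":["series"]}

```bash
mkdir -p pics; python3 - <<'E'
from cell import robot, optics
import cv2
for n in("scene","top"):
    f=optics.grab_frame(n); cv2.imwrite(f"pics/{n}0.png",f["color"]); print(n,f["K"].tolist(),f["R"].tolist(),f["t"].tolist())
print(robot.sense())
E
```

```text
scene [[417.76907095844115, 0.0, 283.1364333475241], [0.0, 417.76907095844115, 214.29326989155544], [0.0, 0.0, 1.0]] [[0.7243537396262085, 0.6893050850476192, -0.013044524407648314], [0.5400821719152682, -0.5791003658064234, -0.6106996102030467], [-0.4285124356057989, 0.4353174313651601, -0.7917549030355449]] [-0.3897833709213214, -0.1468990796257007, 1.003518274015255]
top [[544.3695515442987, 0.0, 278.55039688229186], [0.0, 544.3695515442987, 216.18960293900656], [0.0, 0.0, 1.0]] [[-0.00855806860596623, -0.999928032154021, -0.008407733007338271], [-0.9939221008215863, 0.009428901878680748, -0.10968114381135219], [0.10975252598523591, 0.007417972900282248, -0.9939312635780759]] [0.015757375863861382, 0.5415189931710979, 1.0129919866172168]
{'time_s': 0.1, 'joints': array([ 6.86984644e+01,  2.42808829e+01,  9.34266542e+01, -1.34014551e-03,
        6.23730537e+01, -1.08900052e+00]), 'qvel': array([-0.02231875, -0.06386713, -0.19718965, -0.05562995, -0.0137863 ,
        0.00593222]), 'effort': array([-1.37956577e-03, -5.58423328e+01, -2.82444924e+01, -4.89834383e-05,
        2.94277270e-03,  1.28255652e-05]), 'tool_pos': array([0.21572618, 0.58600323, 0.19081716]), 'tool_rot': array([-8.99996546e+01,  8.05987157e-02,  6.97880874e+01]), 'contact_force': array([-0.71943966, -0.23455817, -0.32339898]), 'torque': array([-0.00706228, -0.03792121, -0.00646813]), 'gripper_width': 1.003923993936388}
```

View pics/scene0.png

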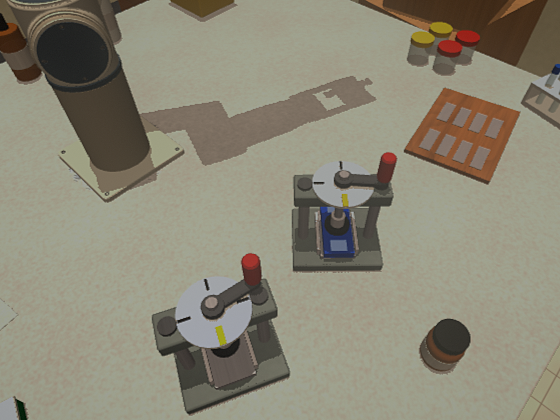

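View pics/top0.png

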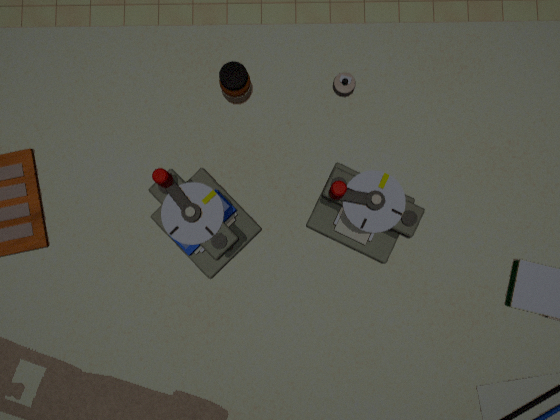

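The scene view shows the loaded press (blue cassette, knob around (388,167)). The top view shows it on the left, with its hub near (190,212), knob near (162,177) and yellow tick near (210,197). The empty press is on the right, with its knob near (339,190).

```bash
cat > h.py <<'E'
import numpy as np, cv2
from cell import robot, optics
def ray(f,u,v,z):
    d=f["R"].T@np.linalg.inv(f["K"])@np.array([u,v,1.]); c=-f["R"].T@f["t"]
    return c+d*(z-c[2])/d[2]
def proj(f,X):
    p=f["K"]@(f["R"]@np.array(X)+f["t"]); return p[:2]/p[2]
def blobs(m):
    n,l,s,c=cv2.connectedComponentsWithStats(m.astype(np.uint8)); return [(s[i].tolist(),c[i].round(1).tolist()) for i in range(1,n) if s[i,4]>25]
E
python3 - <<'E'
from h import *
f=optics.grab_frame("top");im=f["color"].astype(int);b,g,r=im[...,0],im[...,1],im[...,2]
print("red",blobs((r>110)&(g<60)&(b<60)))
y=blobs((r>130)&(g>120)&(b<90)); print("yel",y)
hsv=cv2.cvtColor(f["color"],cv2.COLOR_BGR2HSV)
w=(hsv[...,1]<45)&(hsv[...,2]>165); 
c=f["color"][130:290,130:450]; cv2.imwrite("pics/z.png",cv2.resize(c,None,fx=2.5,fy=2.5,interpolation=cv2.INTER_CUBIC))
g=cv2.resize(optics.grab_frame("scene")["color"][130:290,270:430],None,fx=3.7,fy=3.7,interpolation=cv2.INTER_CUBIC);cv2.imwrite("pics/z2.png",g)
E
```

```text
red []
yel []
```

View pics/z.png

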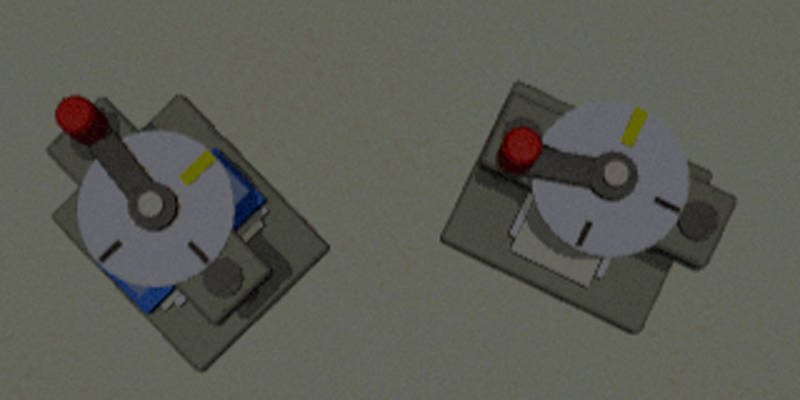

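View pics/z2.png

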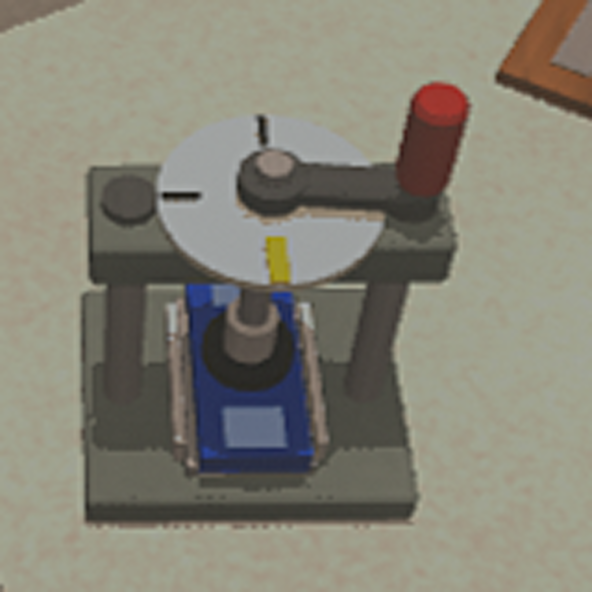

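```bash
python3 - <<'E'
from h import *
f=optics.grab_frame("top");s=optics.grab_frame("scene")
def run(f,box,vt):
    u0,v0,u1,v1=box
    im=f["color"]; hsv=cv2.cvtColor(im,cv2.COLOR_BGR2HSV).astype(int);H,S,V=hsv[...,0],hsv[...,1],hsv[...,2]
    bx=np.zeros(H.shape,bool);bx[v0:v1,u0:u1]=1
    red=((H<8)|(H>172))&(S>150)&(V>40)&bx; yel=(H>22)&(H<35)&(S>150)&(V>60)&bx
    b,g,r=[im[...,i].astype(int) for i in range(3)]
    wh=(S<40)&(b>=r)&(V>vt)&bx
    R=blobs(red);Y=blobs(yel);W=blobs(wh);print("red",R,"yel",Y,"wh",W)
    W=max(W,key=lambda a:a[0][4]); m=np.zeros(H.shape,np.uint8)
    n,l,st,c=cv2.connectedComponentsWithStats(wh.astype(np.uint8)); k=1+np.argmax(st[1:,4])
    ct=max(cv2.findContours((l==k).astype(np.uint8),0,1)[0],key=cv2.contourArea)
    P=np.array([ray(f,*p[0],.175)[:2] for p in cv2.convexHull(ct)])
    # robust circle r=.052
    from scipy.optimize import least_squares
    o=least_squares(lambda c:np.hypot(*(P-c).T)-.0515,P.mean(0),loss="soft_l1",f_scale=.001)
    h=o.x; print("hub",h,"res",np.abs(o.fun).mean())
    y=ray(f,*Y[0][1],.1755)[:2]-h; print("yellow ang",np.degrees(np.arctan2(y[1],y[0])),np.hypot(*y))
    return h
hub=run(f,(145,155,260,280),95)
run(s,(270,130,410,290),150)
# reprojection of knob top for candidates
E
```

```text
red [([152, 169, 16, 15, 183], [159.8, 175.6])] yel [([202, 190, 14, 14, 77], [208.5, 196.6])] wh [([161, 183, 62, 62, 2183], [192.6, 215.3])]
hub [0.53266599 0.1527905 ] res 0.00028810517213149534
yellow ang -45.802883143201804 0.0381627306727946
red [([381, 153, 15, 11, 130], [388.7, 158.0])] yel [([342, 194, 6, 12, 59], [344.5, 199.5])] wh [([313, 161, 60, 46, 1131], [336.1, 187.2]), ([343, 161, 27, 14, 204], [354.0, 168.2])]
hub [0.5342801  0.15298265] res 0.0006879517568100415
yellow ang -47.39772357688503 0.03797387113121951
```

```bash
python3 - <<'E'
from h import *
f=optics.grab_frame("top");s=optics.grab_frame("scene");h=np.array([.533,.153])
for g,p in((f,(159.8,175.6)),(s,(389,158))):
    k=ray(g,*p,.242)[:2];d=k-h;print(k,np.hypot(*d),np.degrees(np.arctan2(d[1],d[0])))
k=ray(f,339,188,.242);print("spare",k)
print(robot.sense()["tool_pos"],robot.sense()["tool_rot"],robot.sense()["time_s"])
from scipy.spatial.transform import Rotation as Ro
print(Ro.from_euler("xyz",robot.sense()["tool_rot"],degrees=True).as_matrix().round(3))
E
```

```text
[0.58279601 0.19151881] 0.06295507064247358 37.7230985916025
[0.58764806 0.18861203] 0.06522750189745623 33.090732740108834
spare [ 0.56075177 -0.08362555  0.242     ]
[0.21590323 0.5864112  0.19140136] [-9.00017319e+01  1.25683161e-02  6.97880298e+01] 0.4
[[ 0.345 -0.    -0.938]
 [ 0.938 -0.     0.345]
 [-0.    -1.    -0.   ]]
```

>>> drive_tool:
  series: "0 0 0 20 -21 24 1;0 0 0 20 -21 24 1;0 0 0 20 -21 24 1;0 0 0 20 -21 24 1;0 0 0 20 -21 24 1"
  squeeze: 40

```text
time_s: 0.82
tool_pos: [0.3165, 0.4803, 0.3127]
tool_rot: [-90.0, 0.0, 69.8]
contact_force: [0.6, 0.6, 0.2]
gripper_width: 1.001
```

>>> drive_tool:
  series: "0 0 0 26 -28 0 1;0 0 0 26 -28 0 1;0 0 0 26 -28 0 1;0 0 0 26 -28 0 1;0 0 0 26 -28 0 1"

```text
time_s: 1.23
tool_pos: [0.4468, 0.34, 0.3118]
tool_rot: [-90.0, -0.0, 69.8]
contact_force: [0.7, 1.6, -0.3]
gripper_width: 1.003
```

>>> drive_tool:
  series: "0 0 0 26 -28 0 1;0 0 0 26 -28 0 1;0 0 0 26 -28 0 1;0 0 0 26 -28 0 1;0 0 0 0 0 0 1"

```text
time_s: 1.65
tool_pos: [0.5538, 0.2248, 0.3115]
tool_rot: [-90.1, 0.0, 69.5]
contact_force: [0.7, -0.4, 0.5]
gripper_width: 1.003
```

>>> drive_tool:
  series: "0 0 0 16 -17 0 1;0 0 0 15 -17 0 1;0 0 0 0 0 -20 1;0 0 0 0 0 0 1;0 0 0 0 0 0 1"

```text
time_s: 2.07
tool_pos: [0.5799, 0.1953, 0.2905]
tool_rot: [-89.9, 0.1, 69.8]
contact_force: [-0.2, 0.6, -0.0]
gripper_width: 1.0
```

```bash
python3 - <<'E'
from h import *
f=optics.grab_frame("scene");s=robot.sense();print(s["tool_pos"],s["contact_force"])
c=f["color"][60:300,240:520];cv2.imwrite("pics/a.png",cv2.resize(c,None,fx=2.5,fy=2.5))
E
```

```text
[0.5803515  0.195778   0.29147085] [-0.17113215  0.35145495  0.59618001]
```

View pics/a.png

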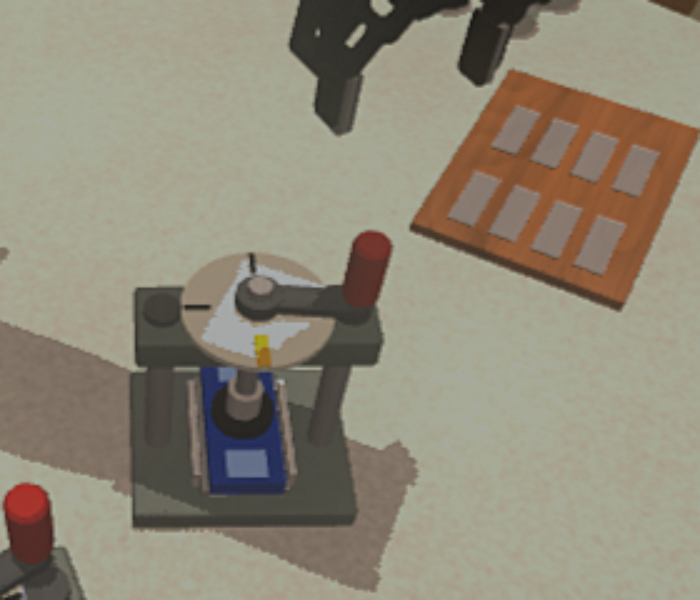

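The fingers hang at about (374,104) and (432,88) px, above and behind the knob at (388,156). I'll check this against the projected TCP.

```bash
python3 - <<'E'
from h import *
f=optics.grab_frame("scene");t=optics.grab_frame("top")
s=robot.sense();p=s["tool_pos"]
ax=np.array([.345,.938,0])
for q in (p,p+.045*ax,p-.045*ax,p+[0,0,.013]+.05*ax,[.585,.1905,.242]): print(proj(f,q),proj(t,q))
cv2.imwrite("pics/b.png",cv2.resize(t["color"][60:320,60:320],None,fx=2.2,fy=2.2))
E
```

```text
[394.58863151 128.22775559] [148.70432745 170.59614718]
[419.65157028 119.03865571] [119.84745915 160.34929238]
[368.54125291 137.77779144] [177.70937362 180.89561881]
[424.60651366 110.99293194] [113.8811518  157.26741189]
[388.27846022 156.5343819 ] [160.48266459 174.18222038]
```

View pics/b.png

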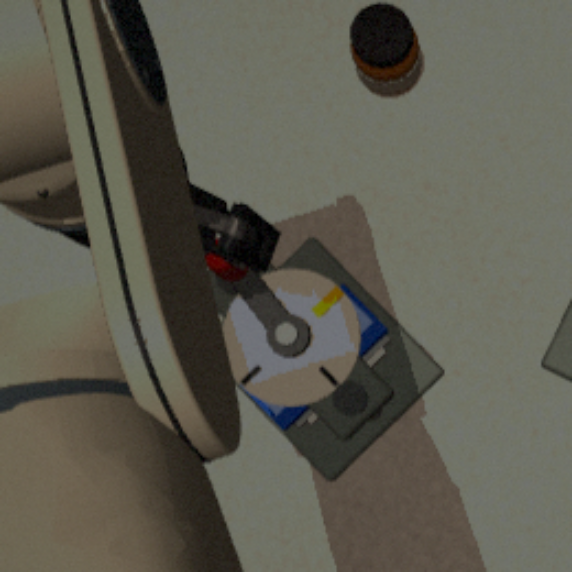

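```bash
python3 - <<'E'
from h import *
s=robot.sense();p=s["tool_pos"];print(p,s["tool_rot"],s["gripper_width"],s["time_s"])
a=np.array([.345,.938,0]);w=np.array([.938,-.345,0])
out=[]
for n,(u,v) in(("scene",(340,50)),("top",(100,110))):
    f=optics.grab_frame(n);k=4
    im=cv2.convertScaleAbs(cv2.resize(f["color"][v:v+130,u:u+110],None,fx=k,fy=k,interpolation=cv2.INTER_CUBIC),alpha=1.6)
    for sg in(1,-1):
        for dz,col in((.013,(0,255,0)),(.04,(255,0,255))):
            P=np.array([proj(f,p+[0,0,dz]+sg*e*a+o*w) for e,o in((.0425,.011),(.057,.011),(.057,-.011),(.0425,-.011))])
            cv2.polylines(im,[((P-[u,v])*k).astype(int)],True,col,1)
    out.append(im[:520,:399])
cv2.imwrite("pics/c.png",np.hstack(out))
E
```

```text
[0.58080212 0.19621187 0.29234063] [-9.00315852e+01 -3.20391609e-02  6.98368556e+01] 1.0001950921381073 2.2167
```

View pics/c.png

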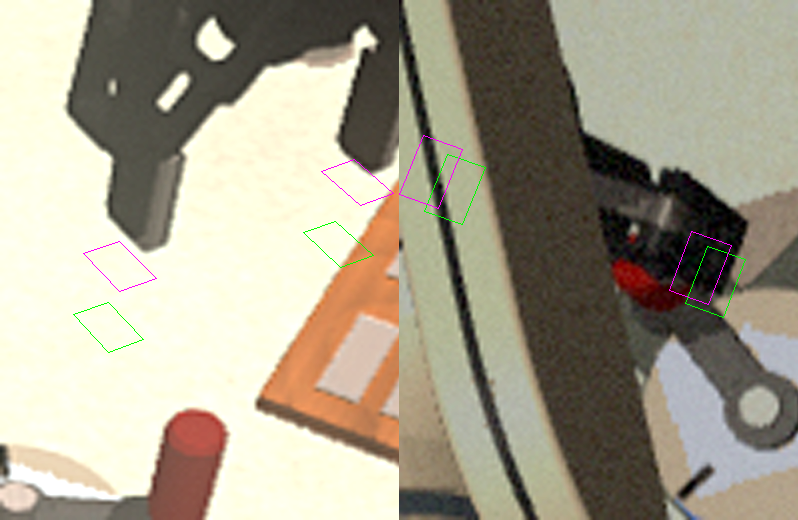

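>>> drive_tool:
  series: "0 0 0 4 -5 -10 1;0 0 0 0 0 -16 1;0 0 0 0 0 -14 1;0 0 0 0 0 0 1;0 0 0 0 0 0 1"

```text
time_s: 2.73
tool_pos: [0.5845, 0.1902, 0.2507]
tool_rot: [-89.9, 0.1, 69.8]
contact_force: [0.5, -0.4, 0.6]
gripper_width: 1.004
```

```bash
cat > ov.py <<'E'
from h import *
import sys
s=robot.sense();p=s["tool_pos"];print(p,s["tool_rot"],s["contact_force"],s["time_s"])
a=np.array([.345,.938,0]);w=np.array([.938,-.345,0])
out=[]
for n,(u,v) in(("scene",(300,70)),("top",(120,130))):
    f=optics.grab_frame(n);k=3
    im=cv2.convertScaleAbs(cv2.resize(f["color"][v:v+170,u:u+130],None,fx=k,fy=k,interpolation=cv2.INTER_CUBIC),alpha=1.6)
    for sg in(1,-1):
        for dz,col in((.013,(0,255,0)),):
            P=np.array([proj(f,p+[0,0,dz]+sg*e*a+o*w) for e,o in((.0425,.011),(.057,.011),(.057,-.011),(.0425,-.011))])
            cv2.polylines(im,[((P-[u,v])*k).astype(int)],True,col,1)
    out.append(im)
cv2.imwrite(sys.argv[1],np.hstack(out))
E
python3 ov.py pics/d.png
```

```text
[0.58448361 0.19024161 0.25067151] [-8.99167547e+01  6.68390367e-02  6.97927280e+01] [ 0.4846738  -0.37454308  0.58159108] 2.7333
```

View pics/d.png

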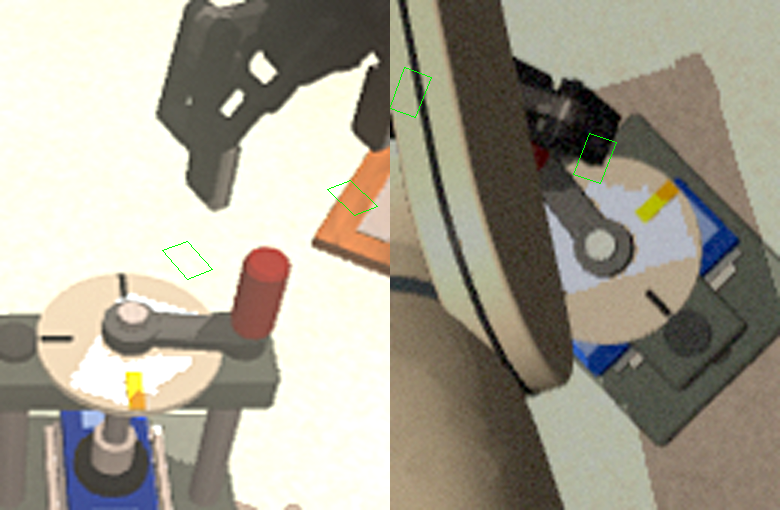

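```bash
python3 - <<'E'
from h import *
f=optics.grab_frame("scene");t=optics.grab_frame("top")
p=robot.sense()["tool_pos"];a=np.array([.345,.938,0]);w=np.array([.938,-.345,0])
q=p+[0,0,.013]-.057*a+.011*w; print("pred",q,proj(f,q),proj(t,q))
M=[g["K"]@np.c_[g["R"],g["t"]] for g in(f,t)]
for tp in((196.3,172.7),(193,181),(190,185)):
    X=cv2.triangulatePoints(M[0],M[1],np.array([[371.7],[140.]]),np.array(tp)[:,None]);X=(X[:3]/X[3]).ravel();print(tp,X,X-q,proj(f,X),proj(t,X))
for z in(.26,.28,.3,.32): X=ray(f,371.7,140,z);print(X,X-q,proj(t,X))
im=cv2.convertScaleAbs(cv2.resize(t["color"][135:215,150:250],None,fx=7,fy=7,interpolation=cv2.INTER_CUBIC),alpha=3,beta=20);cv2.imwrite("pics/e.png",im)
E
```

```text
pred [0.57623056 0.13343381 0.26556147] [363.3997258  162.35950872] [194.99412103 176.64527512]
(196.3, 172.7) [0.57696005 0.12727748 0.31182172] [ 0.00072949 -0.00615633  0.04626024] [365.83559836 140.7484047 ] [194.07788851 170.12235684]
(193, 181) [0. 0. 0.] [-0.57623056 -0.13343381 -0.26556147] [120.86790176 153.13853698] [287.01821869 507.19531212]
(190, 185) [0. 0. 0.] [-0.57623056 -0.13343381 -0.26556147] [120.86790176 153.13853698] [287.01821869 507.19531212]
[0.55384886 0.18555103 0.26      ] [-0.0223817   0.05211722 -0.00556147] [160.77198466 192.37401179]
[0.56466649 0.16559447 0.28      ] [-0.01156407  0.03216066  0.01443853] [171.42773823 182.85112901]
[0.57548412 0.1456379  0.3       ] [-0.00074644  0.0122041   0.03443853] [182.59885546 172.86767365]
[0.58630175 0.12568134 0.32      ] [ 0.01007119 -0.00775246  0.05443853] [194.32365111 162.38940442]
```

View pics/e.png

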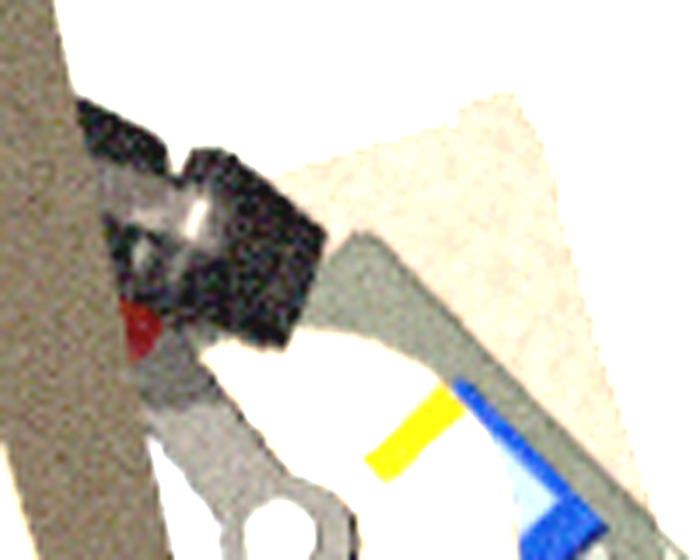

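The top view shows the right finger's outer edge near (193.5,177), and the knob partly hidden at about (170,182). In the scene view the fingertips appear higher than the reported TCP. Going down to 0.20 is safe either way, so I'll do that and look again.

>>> drive_tool:
  series: "0 0 0 0 0 -10 1;0 0 0 0 0 -10 1;0 0 0 0 0 -10 1;0 0 0 0 0 -10 1;0 0 0 0 0 -8 1"

```text
time_s: 3.35
tool_pos: [0.5842, 0.1903, 0.2016]
tool_rot: [-89.9, 0.1, 69.8]
contact_force: [-0.7, -0.0, -0.4]
gripper_width: 1.001
```

```bash
python3 ov.py pics/f.png
```

```text
[0.58421413 0.19029689 0.20161612] [-8.99157231e+01  6.31955131e-02  6.97864279e+01] [-0.66039828 -0.03989757 -0.43969466] 3.35
```

View pics/f.png

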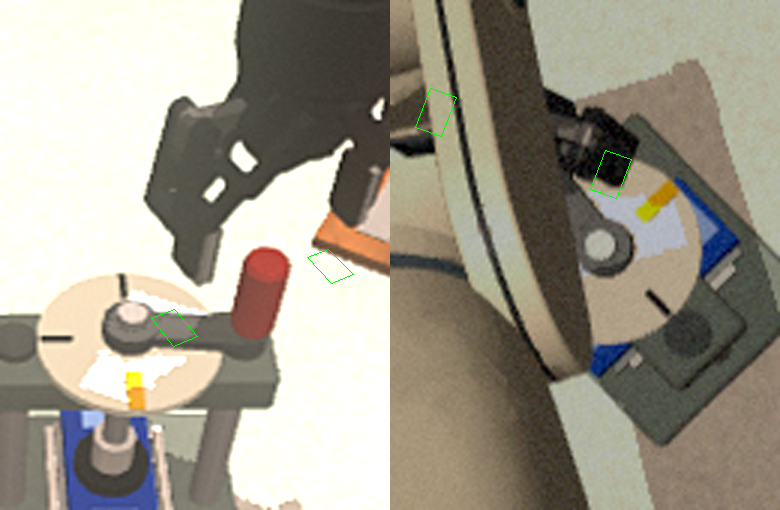

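The scene view shows the fingertips at about (368,164) and (418,145), level with or above the knob top at (388,157). That is higher than the reported TCP implies. I'll rise, shut the fingers and triangulate the tip to settle the offset.

>>> drive_tool:
  series: "0 0 0 0 0 16 1;0 0 0 0 0 16 1;0 0 0 0 0 16 0;0 0 0 0 0 16 0;0 0 0 0 0 16 0"

```text
time_s: 3.87
tool_pos: [0.5851, 0.1905, 0.2845]
tool_rot: [-90.0, -0.0, 69.8]
contact_force: [-0.5, 0.9, -0.3]
gripper_width: 0.604
```

>>> drive_tool:
  series: "0 0 0 0 0 0 0;0 0 0 0 0 0 0;0 0 0 0 0 0 0;0 0 0 0 0 0 0;0 0 0 0 0 0 0"

```text
time_s: 4.28
tool_pos: [0.5843, 0.1903, 0.2822]
tool_rot: [-89.9, 0.1, 69.8]
contact_force: [0.2, -0.3, -0.4]
gripper_width: -0.001
```

```bash
cat > ov2.py <<'E'
from h import *
import sys
s=robot.sense();p=s["tool_pos"];print(p,s["tool_rot"],s["joints"],s["gripper_width"],s["time_s"])
out=[]
for n,(u,v) in(("scene",(320,40)),("top",(100,110))):
    f=optics.grab_frame(n);k=3.5;print(n,proj(f,p))
    im=cv2.convertScaleAbs(cv2.resize(f["color"][v:v+160,u:u+110],None,fx=k,fy=k,interpolation=cv2.INTER_CUBIC),alpha=1.5 if n=="scene" else 2.5,beta=20)
    q=((proj(f,p)-[u,v])*k).astype(int); cv2.drawMarker(im,tuple(int(i) for i in q),(0,255,0),0,12,1)
    out.append(im)
cv2.imwrite(sys.argv[1],np.hstack(out))
E
python3 ov2.py pics/g.png
```

```text
[0.58433815 0.19030072 0.28224857] [-8.99086045e+01  7.19243171e-02  6.97861479e+01] [ 1.69304646e+01  1.84201540e+01  8.95867178e+01 -2.25418982e-03
  7.21094108e+01 -5.28549313e+01] -0.0007697173223127257 4.2833
scene [392.93624442 136.61732697]
top [154.46183144 169.50849487]
```

View pics/g.png

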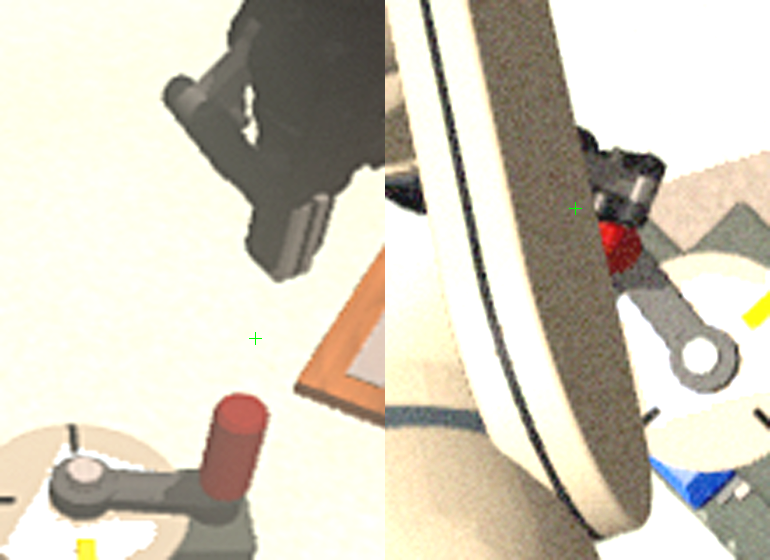

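```bash
python3 - <<'E'
from h import *
f=optics.grab_frame("scene");t=optics.grab_frame("top")
p=robot.sense()["tool_pos"]
M=[g["K"]@np.c_[g["R"],g["t"]] for g in(f,t)]
def tri(a,b):
    X=cv2.triangulatePoints(M[0],M[1],np.array(a,float)[:,None],np.array(b,float)[:,None]);X=(X[:3]/X[3]).ravel();return X,proj(f,X)-a,proj(t,X)-b
print("elbow",tri((372,66.3),(174.3,164.3)))
print("knobtop",tri((388.7,158),(159.8,175.6)))
print("hub cap",tri((320+85/3.5,40+468/3.5),(100+(703-385)/3.5,110+357/3.5)))
for z in(.28,.3,.32,.34):X=ray(f,402,114,z);print(X,X-p)
cv2.imwrite("pics/i.png",cv2.convertScaleAbs(cv2.resize(t["color"][120:200,130:210],None,fx=7,fy=7,interpolation=cv2.INTER_CUBIC),alpha=4,beta=30))
cv2.imwrite("pics/j.png",cv2.convertScaleAbs(f["color"],alpha=1.5))
E
```

```text
elbow (array([0.56340131, 0.13402556, 0.41577395]), array([ 0.6688477, -0.1028575]), array([0.25529053, 0.29551813]))
knobtop (array([0.58425875, 0.19315196, 0.23626101]), array([-0.5167142 ,  0.07678191]), array([-0.20344382, -0.23924013]))
hub cap (array([0.53255721, 0.15210887, 0.19493379]), array([-1.39898497,  0.20761171]), array([-0.59897085, -0.60959692]))
[0.5639408  0.24517278 0.28      ] [-0.02082213  0.05472145 -0.0030126 ]
[0.57479301 0.22142447 0.3       ] [-0.00996992  0.03097314  0.0169874 ]
[0.58564521 0.19767616 0.32      ] [0.00088229 0.00722483 0.0369874 ]
[0.59649742 0.17392785 0.34      ] [ 0.0117345  -0.01652348  0.0569874 ]
```

View pics/i.png

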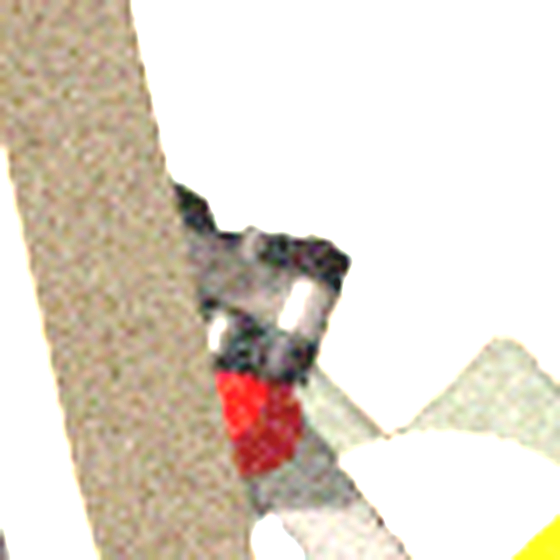

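View pics/j.png

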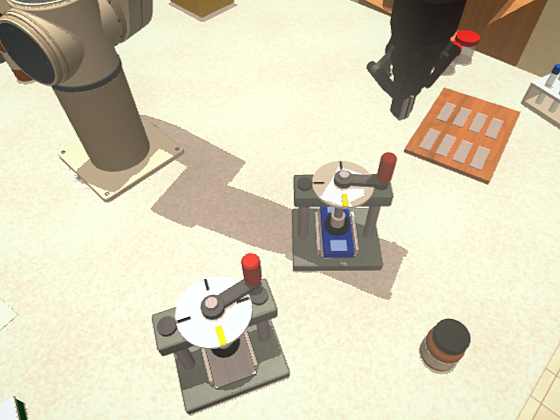

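The scene view shows the shut tip at about (402,114), where the reported TCP projects to (393,137). The triangulated elbow (0.563, 0.134, 0.416) matches the reported xy, so the tool is really about 40 mm higher than reported. I'll reopen and descend by sight, watching the force.

>>> drive_tool:
  series: "0 0 0 0 0 0 1;0 0 0 0 0 0 1;0 0 0 0 0 0 1;0 0 0 0 0 -10 1;0 0 0 0 0 -10 1"

```text
time_s: 4.9
tool_pos: [0.5852, 0.1906, 0.2633]
tool_rot: [-90.1, -0.0, 69.8]
contact_force: [-0.9, 0.4, -0.1]
gripper_width: 0.706
```

>>> drive_tool:
  series: "0 0 0 0 0 -16 1;0 0 0 0 0 -16 1;0 0 0 0 0 -16 1;0 0 0 0 0 -12 1;0 0 0 0 0 0 1"

```text
time_s: 5.32
tool_pos: [0.5827, 0.1898, 0.1998]
tool_rot: [-89.7, 0.2, 69.8]
contact_force: [0.0, -0.7, -1.1]
gripper_width: 0.998
```

>>> drive_tool:
  series: "0 0 0 0 0 -4 1;0 0 0 0 0 -4 1;0 0 0 0 0 -4 1;0 0 0 0 0 -4 1;0 0 0 0 0 0 1"

```text
time_s: 5.73
tool_pos: [0.5847, 0.1904, 0.187]
tool_rot: [-90.0, 0.0, 69.8]
contact_force: [-0.3, 0.3, -0.8]
gripper_width: 1.0
```

```bash
python3 ov.py pics/k.png
```

```text
[0.58465294 0.19042194 0.18701773] [-8.99742598e+01  1.93155062e-02  6.97855912e+01] [-0.28296519  0.34715151 -0.83523336] 5.7333
```

View pics/k.png

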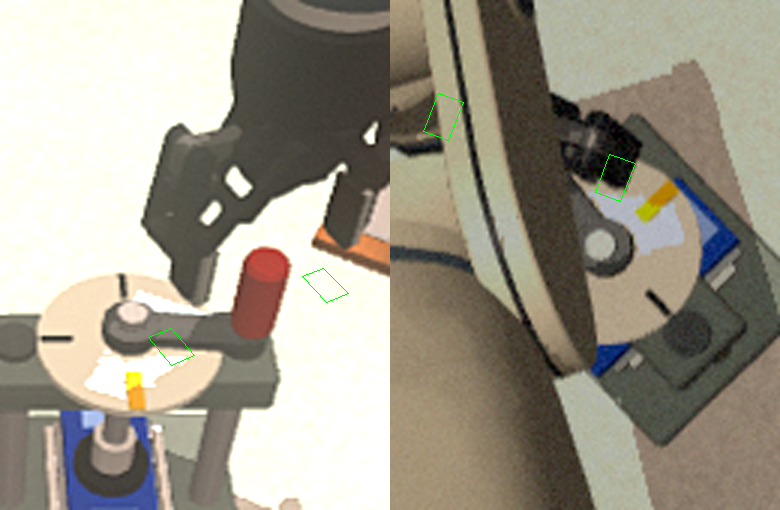

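>>> drive_tool:
  series: "0 0 0 0 0 -5 1;0 0 0 0 0 -5 1;0 0 0 0 0 -5 1;0 0 0 0 0 -5 1;0 0 0 0 0 -3 1"

```text
time_s: 6.25
tool_pos: [0.5845, 0.1904, 0.1635]
tool_rot: [-89.9, 0.0, 69.8]
contact_force: [0.1, 0.0, -1.3]
gripper_width: 1.006
```

```bash
python3 ov.py pics/l.png
```

```text
[0.58445319 0.19036946 0.16346401] [-8.99450327e+01  4.09896407e-02  6.97862620e+01] [ 0.12874929  0.01844928 -1.2869251 ] 6.25
```

View pics/l.png

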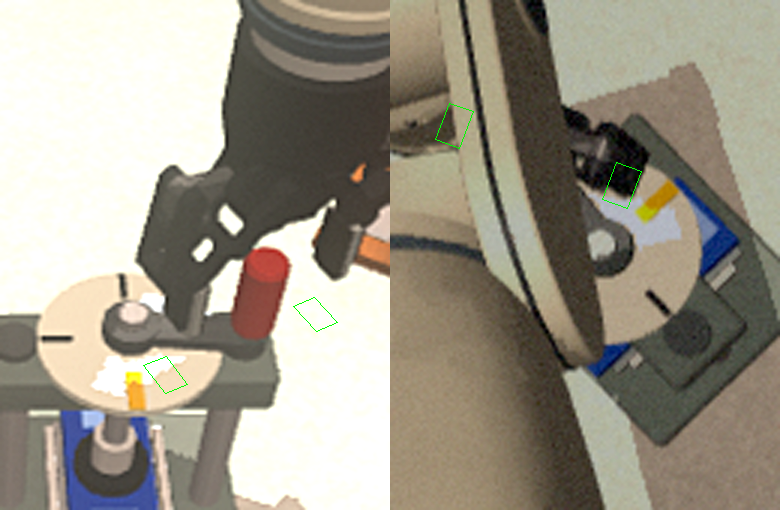

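The scene view shows the fingertips at about (363,181) and (412,162), with the knob centred between them. I'll close.

>>> drive_tool:
  series: "0 0 0 0 0 0 0;0 0 0 0 0 0 0;0 0 0 0 0 0 0;0 0 0 0 0 0 0;0 0 0 0 0 0 0"
  squeeze: 40

```text
time_s: 6.77
tool_pos: [0.5855, 0.1909, 0.165]
tool_rot: [-90.1, -0.1, 69.8]
contact_force: [4.5, 7.8, 4.4]
gripper_width: 0.3
```

>>> drive_tool:
  series: "0 0 0 0 0 0 0;0 0 0 0 0 0 0;0 0 0 0 0 0 0;0 0 0 0 0 0 0;0 0 0 0 0 0 0"

```text
time_s: 7.18
tool_pos: [0.5857, 0.191, 0.1651]
tool_rot: [-90.1, -0.1, 69.8]
contact_force: [1.0, 2.8, 5.4]
gripper_width: 0.277
```

```bash
python3 ov2.py pics/m.png
```

```text
[0.5856551  0.19096524 0.16514435] [-9.00746713e+01 -7.82041525e-02  6.97878726e+01] [ 1.69432063e+01  2.51673486e+01  9.58217475e+01  2.01200724e-02
  5.89041588e+01 -5.28549908e+01] 0.27658539747946087 7.1833
scene [380.27954774 189.37957348]
top [170.45864257 182.32709178]
```

View pics/m.png

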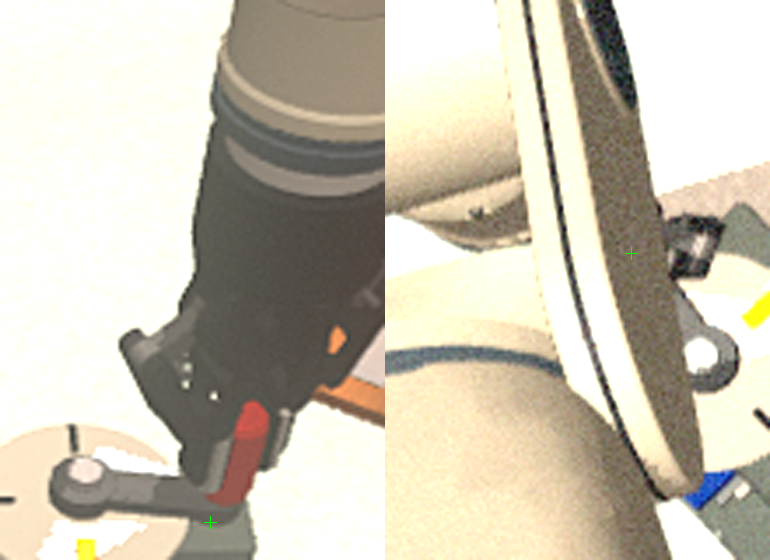

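Gripped: width 0.277 is about 24 mm, and the radius from the hub is 65 mm. Next I'll work out the arc to about -136.5°.

```bash
python3 - <<'E'
import numpy as np
h=np.array([533,153]);A=np.radians(np.linspace(35.8,-136.5,26))
P=h+65*np.c_[np.cos(A),np.sin(A)]
P[0]=[585.7,191];R=np.round(P,0)
for i in range(0,25,5):
    print(";".join(f"0 0 0 {d[0]:.1f} {d[1]:.1f} 0 0" for d in np.diff(np.round(P[i:i+6],1),axis=0)),P[i+5].round(1),np.degrees(A[i+5]))
E
```

```text
0 0 0 4.2 -6.6 0 0;0 0 0 3.4 -7.0 0 0;0 0 0 2.4 -7.4 0 0;0 0 0 1.6 -7.7 0 0;0 0 0 0.7 -7.8 0 0 [598.  154.5] 1.3399999999999963
0 0 0 -0.3 -7.8 0 0;0 0 0 -1.2 -7.7 0 0;0 0 0 -2.2 -7.5 0 0;0 0 0 -3.0 -7.2 0 0;0 0 0 -3.9 -6.8 0 0 [587.4 117.5] -33.120000000000005
0 0 0 -4.6 -6.3 0 0;0 0 0 -5.4 -5.7 0 0;0 0 0 -6.0 -4.9 0 0;0 0 0 -6.6 -4.3 0 0;0 0 0 -7.0 -3.4 0 0 [557.8  92.9] -67.58000000000001
0 0 0 -7.4 -2.5 0 0;0 0 0 -7.6 -1.7 0 0;0 0 0 -7.8 -0.7 0 0;0 0 0 -7.8 0.3 0 0;0 0 0 -7.8 1.1 0 0 [519.4  89.4] -102.04000000000002
0 0 0 -7.5 2.1 0 0;0 0 0 -7.2 3.0 0 0;0 0 0 -6.8 3.8 0 0;0 0 0 -6.3 4.6 0 0;0 0 0 -5.7 5.4 0 0 [485.9 108.3] -136.5
```

>>> drive_tool:
  series: "0 0 0 4 -6.5 1 0;0 0 0 3.5 -7 0 0;0 0 0 2.5 -7.5 0 0;0 0 0 1.5 -7.5 0 0;0 0 0 0.5 -8 0 0"

```text
time_s: 7.7
tool_pos: [0.5976, 0.154, 0.1652]
tool_rot: [-90.0, -0.0, 69.8]
contact_force: [4.4, 2.9, -0.5]
gripper_width: 0.281
```

>>> drive_tool:
  series: "0 0 0 -0.5 -8 0 0;0 0 0 -1 -7.5 0 0;0 0 0 -2 -7.5 0 0;0 0 0 -3 -7 0 0;0 0 0 -4 -7 0 0"

```text
time_s: 8.12
tool_pos: [0.586, 0.1162, 0.1652]
tool_rot: [-90.0, 0.0, 69.8]
contact_force: [2.9, 1.6, -0.5]
gripper_width: 0.28
```

```bash
python3 ov2.py pics/n.png; python3 - <<'E'
from h import *
cv2.imwrite("pics/n2.png",cv2.convertScaleAbs(optics.grab_frame("top")["color"],alpha=1.8))
E
```

```text
[0.58604893 0.11623232 0.1652176 ] [-8.99857129e+01  2.24295452e-02  6.97817476e+01] [ 1.00836860e+01  2.37322692e+01  9.81413733e+01 -1.43113779e-02
  5.81500104e+01 -5.96905042e+01] 0.27951670337915163 8.1167
scene [353.1738926  215.16774148]
top [214.89617224 181.64782757]
```

View pics/n.png

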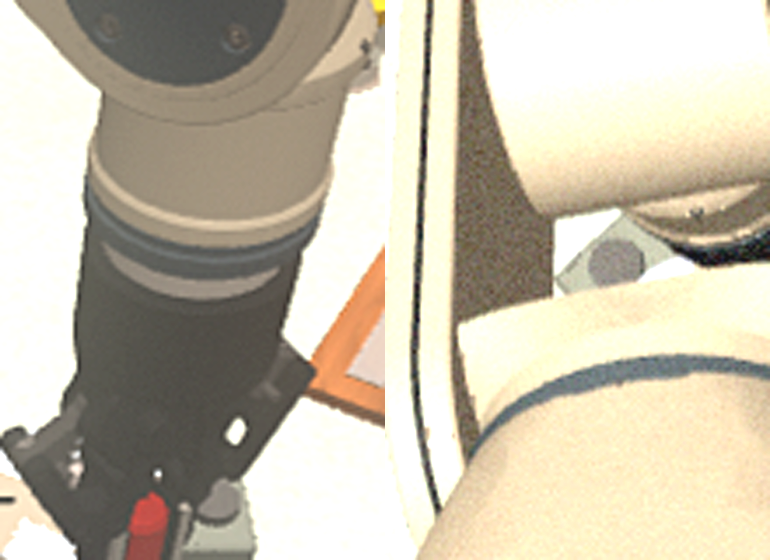

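View pics/n2.png

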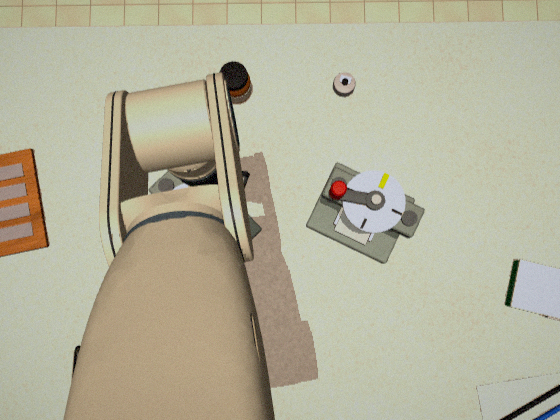

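The scene view shows the knob still in the fingers at about (362,190). The top view shows the arm clear of the empty press, whose knob is still at (339,189). I'll go on.

>>> drive_tool:
  series: "0 0 0 -4 -6 0 0;0 0 0 -5 -5.5 0 0;0 0 0 -6 -5 0 0;0 0 0 -6.5 -4 0 0;0 0 0 -7 -3.5 0 0"

```text
time_s: 8.68
tool_pos: [0.5569, 0.0929, 0.1652]
tool_rot: [-90.0, -0.0, 69.8]
contact_force: [1.7, 4.4, -3.3]
gripper_width: 0.279
```

>>> drive_tool:
  series: "0 0 0 -7.5 -2.5 0 0;0 0 0 -7.5 -1.5 0 0;0 0 0 -8 -0.5 0 0;0 0 0 -8 0.5 0 0;0 0 0 -8 1 0 0"

```text
time_s: 9.1
tool_pos: [0.5181, 0.0898, 0.1653]
tool_rot: [-90.0, 0.0, 69.8]
contact_force: [5.0, 3.5, -8.6]
gripper_width: 0.276
```

>>> drive_tool:
  series: "0 0 0 -7.5 2 0 0;0 0 0 -7 3 0 0;0 0 0 -6.5 4 0 0;0 0 0 -6 4.5 0 0;0 0 0 -5.5 5 0 0"

```text
time_s: 9.52
tool_pos: [0.4854, 0.1085, 0.1653]
tool_rot: [-90.0, 0.1, 69.8]
contact_force: [3.5, -1.6, -8.9]
gripper_width: 0.277
```

```bash
python3 - <<'E'
from h import *
s=robot.sense();d=s["tool_pos"][:2]-[.533,.153];print(s["tool_pos"],s["contact_force"],np.hypot(*d),np.degrees(np.arctan2(d[1],d[0])),s["time_s"])
f=optics.grab_frame("scene");cv2.imwrite("pics/o.png",cv2.convertScaleAbs(cv2.resize(f["color"][100:290,240:450],None,fx=3,fy=3),alpha=1.5))
E
```

```text
[0.48544817 0.10850092 0.16533463] [ 3.46503952 -1.61725637 -8.90626663] 0.0651256045655349 -136.89944161799627 9.5167
```

View pics/o.png

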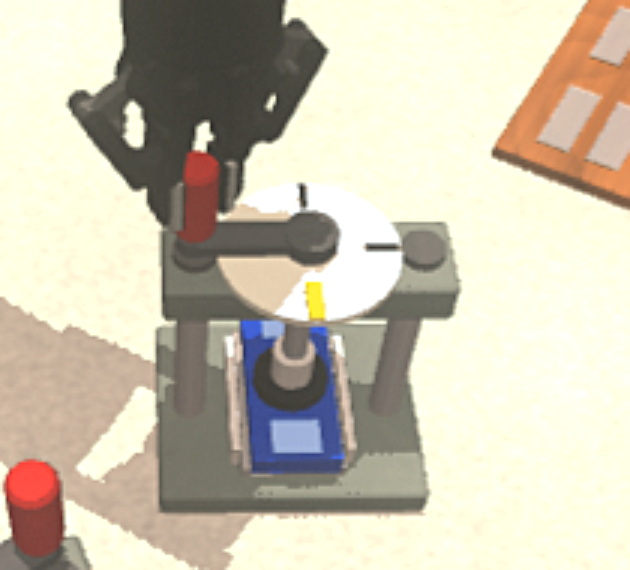

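The scene view shows the knob at about (306,165), the arm over the left black tick a quarter turn past yellow, and the pad down on the cassette. I'll release and rise.

>>> drive_tool:
  series: "0 0 0 0 0 0 1;0 0 0 0 0 0 1;0 0 0 0 0 0 1;0 0 0 0 0 0 1;0 0 0 0 0 0 1"

```text
time_s: 9.98
tool_pos: [0.4867, 0.1084, 0.1658]
tool_rot: [-90.0, -0.0, 69.8]
contact_force: [0.3, 0.2, -0.7]
gripper_width: 0.962
```

>>> drive_tool:
  series: "0 0 0 0 0 0 1;0 0 0 0 0 15 1;0 0 0 0 0 25 1;0 0 0 0 0 30 1;0 0 0 0 0 30 1"

```text
time_s: 10.4
tool_pos: [0.4859, 0.1083, 0.2663]
tool_rot: [-89.9, 0.0, 69.8]
contact_force: [0.5, -0.2, -0.1]
gripper_width: 0.995
```

>>> drive_tool:
  series: "0 0 0 -15 30 20 1;0 0 0 -15 35 10 1;0 0 0 -15 35 0 1;0 0 0 -15 35 0 1;0 0 0 -15 35 0 1"

```text
time_s: 10.82
tool_pos: [0.4107, 0.2798, 0.2961]
tool_rot: [-90.0, -0.0, 69.7]
contact_force: [0.4, -0.0, 0.5]
gripper_width: 1.001
```

>>> drive_tool:
  series: "0 0 0 -10 35 0 1;0 0 0 -10 35 0 1;0 0 0 -10 35 0 1;0 0 0 0 0 0 1;0 0 0 0 0 0 1"

```text
time_s: 11.23
tool_pos: [0.3807, 0.3849, 0.2952]
tool_rot: [-90.0, 0.0, 70.0]
contact_force: [-0.8, -0.4, 0.3]
gripper_width: 1.0
```

```bash
python3 - <<'E'
from h import *
f=optics.grab_frame("top");s=robot.sense();print(s["tool_pos"],s["contact_force"],s["qvel"].round(2),s["time_s"])
hsv=cv2.cvtColor(f["color"],cv2.COLOR_BGR2HSV).astype(int);H,S,V=[hsv[...,i] for i in range(3)]
h=np.array([.533,.153])
for b in blobs(((H<8)|(H>172))&(S>150)&(V>40)):
    k=ray(f,*b[1],.242)[:2];d=k-h;print(b,k,np.hypot(*d),np.degrees(np.arctan2(d[1],d[0])))
cv2.imwrite("pics/p.png",cv2.convertScaleAbs(f["color"],alpha=1.8))
cv2.imwrite("pics/p2.png",cv2.resize(optics.grab_frame("scene")["color"][100:290,240:450],None,fx=3,fy=3))
E
```

```text
[0.3809997  0.38370428 0.29515595] [-0.36470129  0.38552168 -0.09152711] [-1.87 -0.7   0.82 -0.13  0.07 -0.2 ] 11.2833
([331, 181, 16, 15, 198], [338.4, 188.0]) [ 0.56076089 -0.08270787] 0.23733703062710493 -83.2828387898482
([206, 232, 16, 16, 197], [213.6, 239.0]) [0.48431096 0.10818813] 0.06617194928784988 -137.37450241148633
```

View pics/p.png

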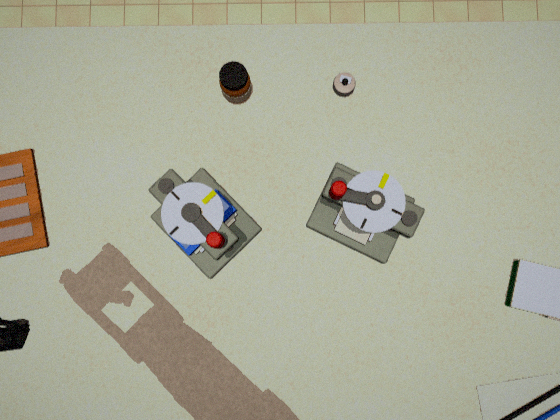

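View pics/p2.png

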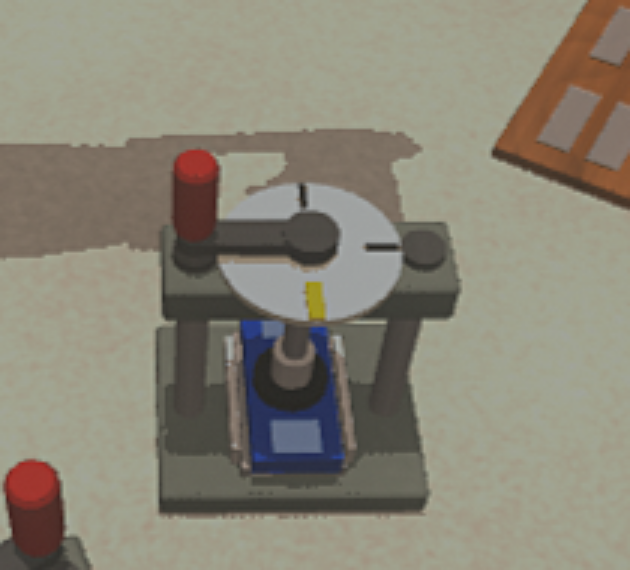

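The crank is at -137.4° against a yellow tick at -46.5°, so it stands 91° past contact. The top view shows the empty press's knob unmoved at (338.4,188), and the hand is clear.

```bash
python3 -c "
from cell import robot
print(robot.hand_in())"
```

```text
the job is handed in; nothing more can be done
None
```

I gripped the loaded press's knob from above and led it clockwise about 173°, to a quarter turn past the yellow tick. Then I let go, moved the hand clear and handed the job in at about 11.3 s. The hand-in gives no verdict.

- **Loaded crank:** in the last pictures it stands about 91° past the yellow tick, over the black tick, with a target of 90° ± 30°. The pad looks to be on the cassette, but I could not measure its spring travel directly.
- **Empty press:** its knob looks unmoved, at image position (338, 188) before and after.
- **Contact:** the hand is clear of everything and the force reading is near zero.
- **Disagreement:** the cameras showed the fingertips about 40 mm higher than the reported TCP height, while x and y agreed. I set the height by the pictures and the force readings, gripping at a reported height of 0.165 m. The grip width of about 24 mm fits the 25 mm knob.

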